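# Unlatch and open the vent cover of the larger filter box

## Task

The filter of the larger of the two white kitchen air-filter boxes is due for a check: squeeze the release tab of its vent cover inward against the grip block, and swing the cover up out of its frame to about 60 degrees or more, so that it stands open by itself when you let go. Leave the cover of the smaller box shut.

Things in the scene. Friction and masses are not known exactly. Their poses are not given: they have to be found in the camera images.
- large: Larger white plastic box, 180 x 140 x 50 mm high, fixed, yaw up to 0.3 rad; origin: centre of underside, x away from robot. Its vent cover (grey, slatted, 120 mm along x, 84 wide, 4 thick) lies flush in the top, hinged at the edge nearer the robot. On it, near the far edge, stands a 30 mm high squeeze grip: fixed block (34 mm along x) and, 8 mm to its +y side, a sprung tab plate (30 mm along x).
- large_grip (a point): On the grip: midway between its two flat outer faces, block at y = -22 mm and tab at y = +22 mm (38 mm apart when pressed), 18 mm above the cover's face, 12 below the grip's top. x: from hinge to free edge; y: block to tab; z: out of the cover, up while shut; it turns with the cover. Hinge line: parallel to y through x = -95, z = -18 mm. The cover may turn between two pinching fingers.
- large_tab (a joint): Inward travel (toward the block, -y) of the larger cover's release tab in m: 0 sprung out, 0.006 at its stop. The spring takes 2 N to start, 5 N at the stop, and returns the tab when let go. The latch is free from 0.0045 on; with less the cover is locked.
- large_cover (a joint): Opening angle of the larger cover in rad: 0 shut, 1.7 at its stop; its far edge swings up and toward the robot. The hinge is stiff (1 to 2 N at the grip moves it), so the cover stays where it is left.
- small_cover (a joint): Opening angle of the smaller box's cover in rad, 0 shut. That box looks alike, with the same sort of tab and grip, but is 130 x 104 x 38 mm high with a cover of 84 x 66 mm. The boxes lie side by side, 0.3 to 0.46 m apart, either one on the left.
Not all that is in view belongs to the job. What is shaped like the part that bears small_cover but blue is not meant.

How it is judged:
By the outcome, as a careful person would: the job done as asked, in the order asked, and still so for the second after the job is handed in, with the robot touching nothing.
It also fails if it takes over 35 s, if anything falls off the work surface, if the arm or the gripper's body presses on something with over 40 N, if the wrist force passes 120 N, or if a joint passes its speed limit or range.

## Robot

A 7-joint arm with a two-finger parallel gripper is mounted at the origin on a cart in front of the work surface, level with it; the furniture and walls round the work are solid. World frame = base frame: x ahead of the robot, y to its left, z up, the work surface at z = 0. Lengths are in m, angles in degrees, forces in N, time in s.
With the tool pointing down it reaches from about 0.4 to 0.9 m from the base axis. Payload 5.6 kg.
Tool frame: the origin (TCP) lies at the very end of the fingers, on their centre line; the grasp point (between the pads) lies 19 mm behind it; z points along the fingers, y is the line along which they close (so a half turn about z gives the same grasp; the last joint's range is limited). The gripper opens to 92 mm and grips with 3 to 60 N. Pads are 20 mm wide; open, the fingers measure 128 mm over their backs; the gripper's body (75 mm by 189 mm) begins 69 mm behind the grasp point.
Start: joints at [-77.75, 26.786, -0.665, 91.828, 0.344, 61.387, -3.226], TCP at [0.165, 0.629, 0.215] pointing down, gripper open.
Joint ranges: [-144.91, 144.91], [-17.63, 115.5], [-89.93, 88.59], [15.96, 139.68], [-74.01, 254.01], [8.47, 105.57], [-167.45, 167.45]. Speed limits (degrees/s): [147.25, 147.25, 180, 180, 180, 180, 180].

## Interface

Orientations are given as a 3x3 rotation matrix whose columns are the frame's x, y, z axes.
In Python, from station import robot gives the robot as it stands.
- The arm moves only by the tool arm_command, never from a script. Its argument "rows" is a list of rows, each a list of 3 entries, a list of its own where there are three numbers: the shift along the tool's x, y, z scaled (see below), then the turn, a rotation vector about the tool's x, y, z scaled (see below), then the opening, from 0 (shut) to 1 (fully open). In form: [[[tx, ty, tz], [ax, ay, az], hand], ...]. A call has 1 to 8 rows; each row shifts and turns the commanded pose from where the row before left it, along the tool's axes as they then stand; what a row does not reach is not made up. The controller multiplies each number of a shift by 100 mm and each number of a turn by 0.5 rad. A row lasts 1/12 s, in which the tool goes at most 41.7 mm and 7.16 degrees, less where a joint would pass 70% of its speed; a pose out of reach is approached as far as the arm can. A call with a number of a shift or a turn outside -1 to 1 is refused whole. A call with a gripper value outside its range is refused whole. The fingers move at their own pace and stop on an object; "force" is the grip in N (left out, the last holds). Time passes only in rows, so rows that do not move let the fingers close. It gives the time, the measured TCP pose, the force, the opening and the grip force at its end, in the units of the state.
- robot.get_obs(): the state, without advancing time (a new reading comes with each control period).
- robot.capture(name): name is "scene" or "top" or "wrist"; returns a dict with "color" (384x512x3 uint8, blue, green, red), "camera_matrix" (3x3 intrinsics, pixels), "k1" (the pictures are not rectified: a ray, as slopes to the right and down, at radius r is drawn at 1 + k1 r^2 times it, then the intrinsics apply), "extrinsics" (4x4, takes a point from world to camera coordinates). Camera axes: x right, y up, looking along -z (the intrinsics and any distortion apply to the point x, -y, -z); pixel columns grow to the right and rows downward; lengths in m; the calibration is good to about 2 mm. A picture is of the moment at which its call begins. There is no depth.
- robot.sign_off(): hands the job in; it is judged then, once.
The state is a dict: "time": time; "joint_pos": joint angles; "joint_velocities": joint speeds; "joint_torque": joint torques, N m; "tcp_pos": TCP position; "tool_rot": TCP orientation; "force": force on the tool from outside, world axes, zero at the start; "moment": the same for the moment, N m; "grip_width": finger opening in m; "finger_force": force on a finger pad.
Only numpy, scipy, OpenCV 4.12 (cv2) and the standard library are available. Lean on these libraries where they do the work, as an engineer would, in place of code of your own. Each camera call takes 0.05 s, during which the arm holds its last target. There are 200 camera calls.

## Working session

There is one attempt and no reset: what is moved stays moved. The work goes in short steps, Python scripts to look and compute and a tool call to move; the robot and the scene stay as the last step left them, time stands still between calls to the robot, and variables do not carry over. Pictures are saved under pics/ and viewed, at most 10 in all, crops included, and the job is handed in when it is done.

Besides the shell and the picture viewer there is one more tool, called after ">>>" as name([rows], argument=value, ...), one row to a line, values as JSON. arm_command: Moves the arm, as the interface text tells. Its arguments: {"type":"object","properties":{"rows":{"type":"array"},"force":{"type":"number"}},"required":["rows"]}

```bash
mkdir -p pics; cat > h.py <<'E'
import numpy as np, cv2, pickle
from station import robot
def snap(n,f):
    c=robot.capture(n); cv2.imwrite(f'pics/{f}.png',c['color']); pickle.dump(c,open(f'pics/{f}.pkl','wb')); return c
def load(f): return pickle.load(open(f'pics/{f}.pkl','rb'))
def ray(c,uv):
    K=c['camera_matrix'];d=np.array([c['k1'],0,0,0,0.])
    s=cv2.undistortPoints(np.array([[uv]],float),K,d)[0,0]
    E=np.array(c['extrinsics']);R=E[:3,:3]
    return -R.T@E[:3,3], R.T@np.array([s[0],-s[1],-1])
def atz(c,uv,z):
    o,d=ray(c,uv); return o+d*(z-o[2])/d[2]
def proj(c,p):
    E=np.array(c['extrinsics']);q=E[:3,:3]@np.asarray(p,float)+E[:3,3]
    v=np.array([[q[0],-q[1],-q[2]]])
    return cv2.projectPoints(v,np.zeros(3),np.zeros(3),c['camera_matrix'],np.array([c['k1'],0,0,0,0.]))[0][0,0]
E
python3 - <<'E'
from h import *
a=snap('scene','s1');b=snap('top','t1')
cv2.imwrite('pics/both.png',cv2.resize(np.vstack([a['color'],b['color']]),None,fx=.78,fy=.78))
o=robot.get_obs();print(o['time'],o['tcp_pos'],o['tool_rot'],o['grip_width'])
E
```

```text
0.1 [0.16504428 0.62816562 0.2137587 ] [[-9.67185069e-01  2.54072741e-01 -2.92590487e-04]
 [ 2.54072888e-01  9.67183885e-01 -1.51678440e-03]
 [-1.02384765e-04 -1.54135053e-03 -9.99998807e-01]] 0.09193364875311626
```

View pics/t1.png

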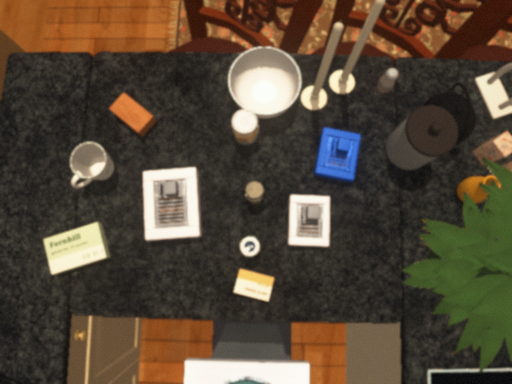

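View pics/s1.png

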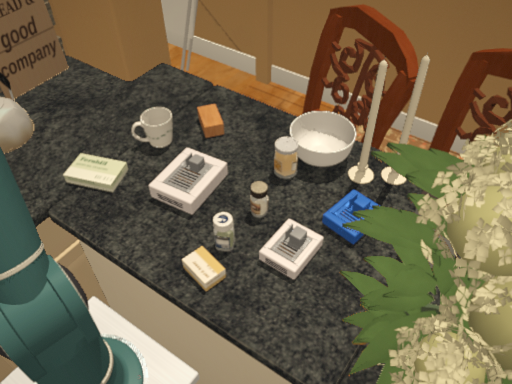

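Top view: the larger white box is at about (171,204), the smaller white one at (310,220) and a blue look-alike at (339,154). In the scene view they are at (190,180), (291,248) and (351,216). I choose the larger white box on the left and check it in a close crop.

```bash
python3 - <<'E'
from h import *
a=load('s1')['color'][140:220,140:240];b=load('t1')['color'][160:248,130:213]
A=cv2.resize(a,None,fx=4,fy=4,interpolation=2);B=cv2.resize(b,None,fx=4.6,fy=4.6,interpolation=2)
o=np.zeros((410,790,3),np.uint8);o[:320,:400]=A[:,:400];h,w=B.shape[:2];o[:min(h,410),405:405+w]=B[:410]
cv2.imwrite('pics/crop1.png',o);print(A.shape,B.shape)
c=load('t1')
for uv in [(142,170),(196,168),(201,237),(146,241)]: print(uv,atz(c,uv,.05).round(4))
E
```

```text
(320, 400, 3) (405, 382, 3)
(142, 170) [0.6328 0.2821 0.05  ]
(196, 168) [0.6409 0.1408 0.05  ]
(201, 237) [0.4631 0.1198 0.05  ]
(146, 241) [0.4495 0.2593 0.05  ]
```

View pics/crop1.png

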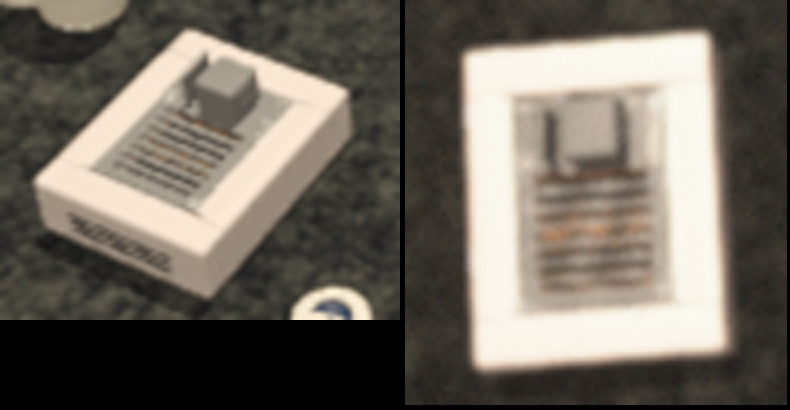

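The crop shows the 180 x 140 box with its upright grip: block at right (590,127), thin tab on its left (+y) side at (550,140). That fits the target. Box centre is about (0.547, 0.201), yaw about 0.10 rad. I'll move above the grip.

>>> arm_command([
  [[0, 0, 0], [0, 0, -0.237], 1],
  [[0, 0, 0], [0, 0, -0.237], 1],
  [[0, 0, 0], [0, 0, -0.237], 1],
  [[-0.15, -0.18, 0], [0, 0, 0], 1],
  [[-0.19, -0.23, 0], [0, 0, 0], 1],
  [[-0.19, -0.23, 0], [0, 0, 0], 1],
  [[-0.19, -0.23, 0], [0, 0, 0], 1],
  [[-0.19, -0.23, 0], [0, 0, 0], 1],
])

```text
time: 0.77
tcp_pos: [0.2672, 0.5268, 0.2141]
tool_rot: [[-0.995, -0.099, -0.0], [-0.099, 0.995, -0.001], [0.0, -0.001, -1.0]]
force: [0.8, 0.0, 0.1]
grip_width: 0.0916
finger_force: 0.0
```

>>> arm_command([
  [[-0.2, -0.25, 0], [0, 0, 0], 1],
  [[-0.2, -0.25, 0], [0, 0, 0], 1],
  [[-0.2, -0.25, 0], [0, 0, 0], 1],
  [[-0.2, -0.25, 0], [0, 0, 0], 1],
  [[-0.2, -0.25, 0], [0, 0, 0], 1],
  [[-0.2, -0.25, 0], [0, 0, 0], 1],
  [[-0.2, -0.25, 0], [0, 0, 0], 1],
  [[-0.2, -0.25, 0], [0, 0, 0], 1],
])

```text
time: 1.43
tcp_pos: [0.4462, 0.3435, 0.2144]
tool_rot: [[-0.995, -0.098, -0.0], [-0.098, 0.995, -0.0], [0.0, -0.0, -1.0]]
force: [-0.2, -0.0, 0.5]
grip_width: 0.0918
finger_force: 0.0
```

>>> arm_command([
  [[-0.17, -0.24, 0], [0, 0, 0], 1],
  [[-0.17, -0.24, 0], [0, 0, 0], 1],
  [[-0.17, -0.24, 0], [0, 0, 0], 1],
  [[-0.17, -0.24, 0], [0, 0, 0], 1],
  [[-0.17, -0.24, 0], [0, 0, 0], 1],
  [[-0.1, -0.1, 0], [0, 0, 0], 1],
  [[0, 0, 0], [0, 0, 0], 1],
  [[0, 0, 0], [0, 0, 0], 1],
])

```text
time: 2.1
tcp_pos: [0.5524, 0.2253, 0.2141]
tool_rot: [[-0.995, -0.098, -0.001], [-0.098, 0.995, 0.0], [0.001, 0.0, -1.0]]
force: [-0.6, 0.7, -0.7]
grip_width: 0.0922
finger_force: 0.0
```

```bash
python3 - <<'E'
from h import *
c=snap('wrist','w1');cv2.imwrite('pics/w1b.png',cv2.resize(c['color'],None,fx=1.5,fy=1.5,interpolation=2))
o=robot.get_obs();print(o['time'],o['tcp_pos'],(-np.array(c['extrinsics'])[:3,:3].T@np.array(c['extrinsics'])[:3,3]).round(3))
E
```

```text
2.15 [0.55163683 0.22648946 0.21420305] [0.483 0.218 0.384]
```

View pics/w1b.png

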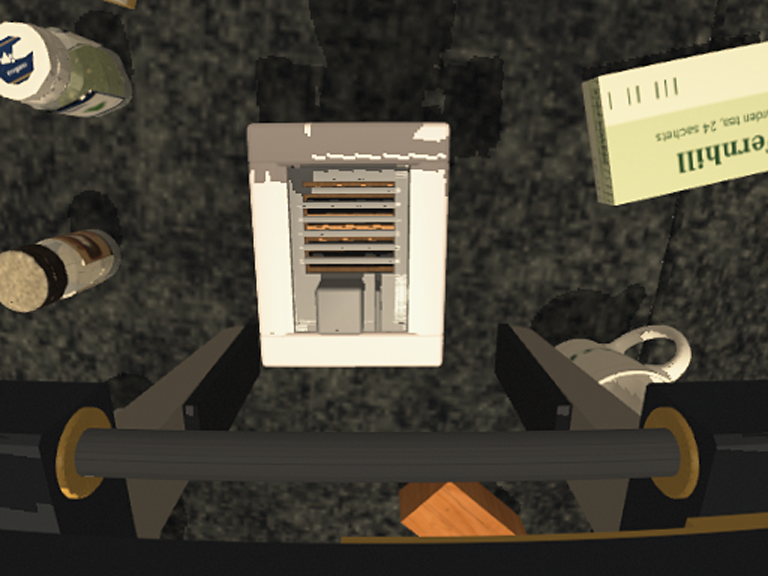

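The wrist view (1.5x) shows the box top with corners (249,123), (450,123), (443,366) and (262,366). The block's top spans columns 317–363 and rows 290–332. The tab is at columns 375–382.

```bash
python3 - <<'E'
from h import *
c=load('w1')
f=lambda u,v,z:atz(c,(u/1.5,v/1.5),z)
P=[f(*p,.05) for p in [(249,123),(450,123),(443,366),(262,366)]]
for p in P:print(p.round(4))
ctr=np.mean(P,0);dx=(P[2]+P[3]-P[0]-P[1])/2;dy=(P[1]+P[2]-P[0]-P[3])/2
print(ctr,np.linalg.norm(dx),np.linalg.norm(dy),np.arctan2(dx[1],dx[0]),np.arctan2(-dy[0],dy[1]))
yaw=(np.arctan2(dx[1],dx[0])+np.arctan2(-dy[0],dy[1]))/2
ct=np.mean([atz(load('t1'),p,.05) for p in [(143,170.4),(196.3,167.2),(200.7,236.5),(145.2,240.4)]],0);print('top ctr',ct,yaw)
X=np.array([np.cos(yaw),np.sin(yaw),0]);Y=np.array([-np.sin(yaw),np.cos(yaw),0])
for n,p in dict(blk0=(317,310),blk1=(363,310),tab=(382,305),near=(340,290),far=(340,332)).items():
  q=f(*p,.08);print(n,q.round(4),((q-ctr)@X).round(4),((q-ctr)@Y).round(4))
o=robot.get_obs();T=o['tool_rot'];print(o['tcp_pos'],T)
for g in [0.035]:
  t=ctr+g*X;print('target',t,'tool shift',T.T@(t+[0,0,.005]-o['tcp_pos']))
E
```

```text
[0.4655 0.129  0.05  ]
[0.4526 0.2647 0.05  ]
[0.6291 0.2831 0.05  ]
[0.6428 0.1449 0.05  ]
[0.54750512 0.20541252 0.05      ] 0.17774618138063747 0.1376025650805405 0.09693208989834771 0.09692895447536641
top ctr [0.54752741 0.20040099 0.05      ] 0.09693052218685706
blk0 [0.5836 0.1872 0.08  ] 0.0342 -0.0216
blk1 [0.5806 0.2181 0.08  ] 0.0342 0.0094
tab [0.5758 0.2305 0.08  ] 0.0306 0.0222
near [0.5682 0.2016 0.08  ] 0.0202 -0.0058
far [0.5978 0.2039 0.08  ] 0.0499 -0.0064
[0.55163683 0.22648946 0.21420305] [[-9.94992248e-01 -9.99426237e-02 -1.37790210e-03]
 [-9.99436829e-02  9.94992833e-01  7.22369405e-04]
 [ 1.29880722e-03  8.56464568e-04 -9.99998790e-01]]
target [0.58234083 0.20879977 0.05      ] tool shift [-0.02898904 -0.0208061   0.15914777]
```

>>> arm_command([
  [[-0.1, -0.08, 0.1], [0, 0, 0], 1],
  [[-0.1, -0.08, 0.2], [0, 0, 0], 1],
  [[-0.09, -0.06, 0.3], [0, 0, 0], 1],
  [[0, 0, 0.3], [0, 0, 0], 1],
  [[0, 0, 0.2], [0, 0, 0], 1],
  [[0, 0, 0.1], [0, 0, 0], 1],
  [[0, 0, 0], [0, 0, 0], 1],
  [[0, 0, 0], [0, 0, 0], 1],
])

```text
time: 2.82
tcp_pos: [0.5837, 0.2066, 0.0946]
tool_rot: [[-0.995, -0.1, -0.0], [-0.1, 0.995, 0.0], [0.0, 0.0, -1.0]]
force: [-0.1, -0.2, 0.1]
grip_width: 0.0923
finger_force: 0.0
```

```bash
python3 - <<'E'
from h import *
c=snap('wrist','w2');cv2.imwrite('pics/w2b.png',cv2.resize(c['color'],None,fx=1.5,fy=1.5,interpolation=2))
o=robot.get_obs();print(o['time'],o['tcp_pos'],o['force'])
E
```

```text
2.8667 [0.58442464 0.20672255 0.09556046] [ 0.19253932  0.09216048 -0.15769991]
```

View pics/w2b.png

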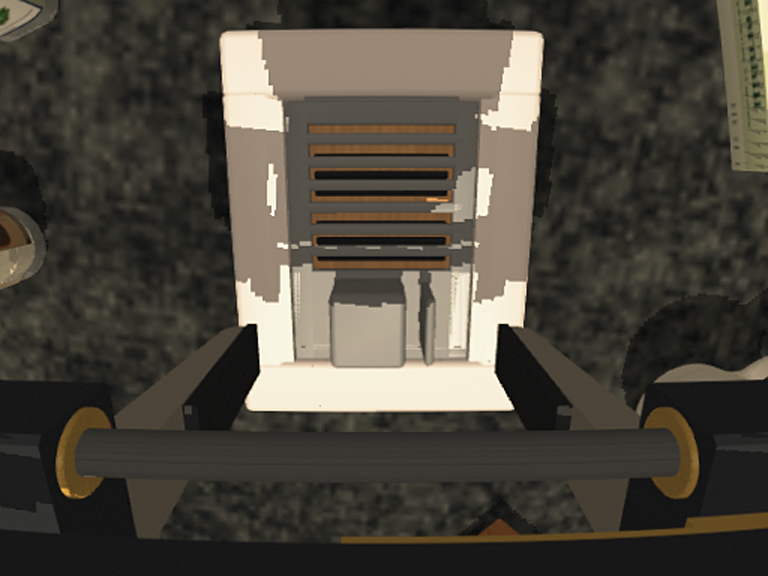

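The grip is centred between the fingers: block's left edge at column 330, tab's right edge at 435, fingertips at 253 and 503. I'll descend the last 40 mm and squeeze.

>>> arm_command([
  [[0, 0, 0.2], [0, 0, 0], 1],
  [[0, 0, 0.15], [0, 0, 0], 1],
  [[0, 0, 0.05], [0, 0, 0], 1],
  [[0, 0, 0], [0, 0, 0], 1],
])

```text
time: 3.2
tcp_pos: [0.5838, 0.2061, 0.0548]
tool_rot: [[-0.995, -0.099, -0.0], [-0.099, 0.995, 0.0], [0.0, 0.0, -1.0]]
force: [-0.2, -0.3, -0.5]
grip_width: 0.0921
finger_force: 0.0
```

>>> arm_command([
  [[0, 0, 0], [0, 0, 0], 0.3],
  [[0, 0, 0], [0, 0, 0], 0.3],
  [[0, 0, 0], [0, 0, 0], 0.3],
  [[0, 0, 0], [0, 0, 0], 0.3],
  [[0, 0, 0], [0, 0, 0], 0.3],
  [[0, 0, 0], [0, 0, 0], 0.3],
], force=20)

```text
time: 3.7
tcp_pos: [0.584, 0.2059, 0.055]
tool_rot: [[-0.995, -0.098, 0.001], [-0.098, 0.995, 0.0], [-0.001, 0.0, -1.0]]
force: [0.5, 0.5, 0.2]
grip_width: 0.054
finger_force: 0.0
```

>>> arm_command([
  [[0, 0, 0], [0, 0, 0], 0.3],
  [[0, 0, 0], [0, 0, 0], 0.3],
  [[0, 0, 0], [0, 0, 0], 0.3],
  [[0, 0, 0], [0, 0, 0], 0.3],
  [[0, 0, 0], [0, 0, 0], 0.3],
  [[0, 0, 0], [0, 0, 0], 0.3],
], force=20)

```text
time: 4.2
tcp_pos: [0.584, 0.2055, 0.0547]
tool_rot: [[-0.995, -0.098, 0.0], [-0.098, 0.995, -0.0], [-0.0, -0.0, -1.0]]
force: [0.4, -1.2, 1.4]
grip_width: 0.0374
finger_force: 20.0
```

The tab is squeezed to its stop (width 37.4 mm, 20 N). Now I'll swing the cover up along the arc.

>>> arm_command([
  [[0.02, 0, -0.08], [0, 0, 0], 0.3],
  [[0.035, 0, -0.085], [0, 0, 0], 0.3],
  [[0.04, 0, -0.08], [0, 0, 0], 0.3],
  [[0.045, 0, -0.07], [0, 0, 0], 0.3],
  [[0, 0, 0], [0, 0, 0], 0.3],
])

```text
time: 4.62
tcp_pos: [0.5703, 0.2042, 0.0884]
tool_rot: [[-0.995, -0.098, 0.003], [-0.098, 0.995, 0.0], [-0.003, 0.0, -1.0]]
force: [3.2, -2.4, 1.6]
grip_width: 0.0378
finger_force: 20.0
```

```bash
python3 - <<'E'
from h import *
c=snap('scene','s2');cv2.imwrite('pics/s2b.png',cv2.resize(c['color'][90:230,120:270],None,fx=3.5,fy=3.5,interpolation=2))
o=robot.get_obs();print(o['time'],o['tcp_pos'],o['force'],o['moment'],o['grip_width'])
E
```

```text
4.6667 [0.57053844 0.20418321 0.08796119] [ 2.52604085 -2.21498975  4.8480841 ] [-0.50269546 -0.65655876  0.10594731] 0.03769363079398153
```

View pics/s2b.png

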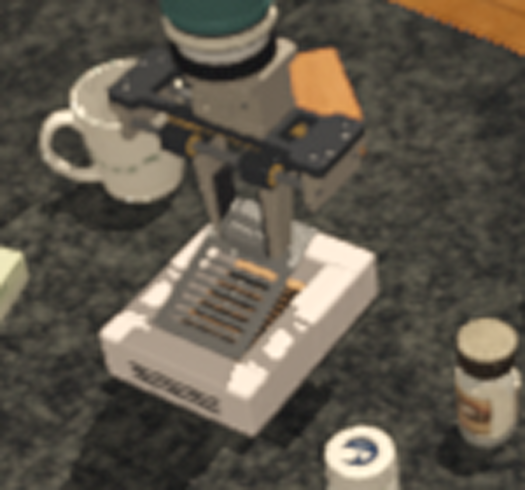

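The crop shows the cover lifting with the grip, about 20° open at (235,290), and forces are low. I'll carry on along the arc.

>>> arm_command([
  [[0.05, 0, -0.07], [0, 0, 0], 0.3],
  [[0.058, 0, -0.066], [0, 0, 0], 0.3],
  [[0.063, 0, -0.06], [0, 0, 0], 0.3],
  [[0.068, 0, -0.054], [0, 0, 0], 0.3],
  [[0.073, 0, -0.048], [0, 0, 0], 0.3],
  [[0.076, 0, -0.042], [0, 0, 0], 0.3],
  [[0, 0, 0], [0, 0, 0], 0.3],
])

```text
time: 5.25
tcp_pos: [0.5323, 0.2003, 0.122]
tool_rot: [[-0.995, -0.098, 0.004], [-0.098, 0.995, 0.001], [-0.004, 0.0, -1.0]]
force: [3.5, -2.3, 5.8]
grip_width: 0.0374
finger_force: 20.0
```

>>> arm_command([
  [[0.08, 0, -0.035], [0, 0, 0], 0.3],
  [[0.083, 0, -0.028], [0, 0, 0], 0.3],
  [[0.085, 0, -0.02], [0, 0, 0], 0.3],
  [[0.086, 0, -0.014], [0, 0, 0], 0.3],
  [[0.087, 0, -0.005], [0, 0, 0], 0.3],
  [[0, 0, 0], [0, 0, 0], 0.3],
])

```text
time: 5.75
tcp_pos: [0.49, 0.1961, 0.1321]
tool_rot: [[-0.995, -0.099, 0.003], [-0.099, 0.995, 0.0], [-0.003, 0.0, -1.0]]
force: [1.7, -4.0, 9.4]
grip_width: 0.0377
finger_force: 20.0
```

```bash
python3 - <<'E'
from h import *
c=snap('scene','s3');cv2.imwrite('pics/s3b.png',cv2.resize(c['color'][90:230,120:270],None,fx=3.5,fy=3.5,interpolation=2))
o=robot.get_obs();print(o['time'],o['tcp_pos'],o['force'],o['moment'],o['grip_width'])
E
```

```text
5.8 [0.49012666 0.19609907 0.13213884] [ 0.72712528 -4.17437961 10.29490666] [-0.89682569 -0.49627154  0.06635769] 0.03786043784961801
```

View pics/s3b.png

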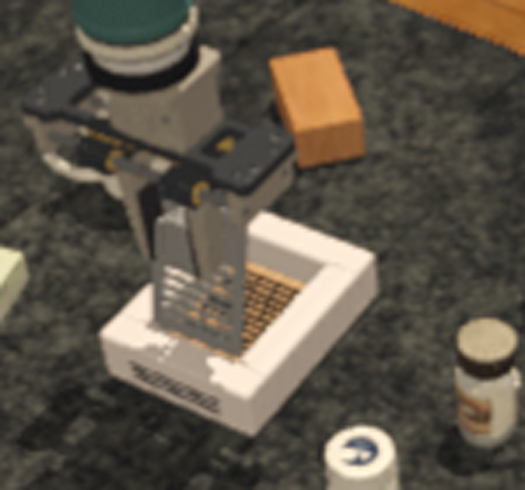

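The crop shows the cover standing at about 75° in the fingers, at (200,285). I'll release, let the fingers open fully, then retreat upward and look again.

>>> arm_command([
  [[0, 0, 0], [0, 0, 0], 1],
  [[0, 0, 0], [0, 0, 0], 1],
  [[0, 0, 0], [0, 0, 0], 1],
  [[0, 0, 0], [0, 0, 0], 1],
  [[0, 0, 0], [0, 0, 0], 1],
  [[0, 0, 0], [0, 0, 0], 1],
  [[0, 0, 0], [0, 0, 0], 1],
  [[0, 0, 0], [0, 0, 0], 1],
])

```text
time: 6.47
tcp_pos: [0.4892, 0.1964, 0.1301]
tool_rot: [[-0.995, -0.098, -0.001], [-0.098, 0.995, -0.0], [0.001, -0.0, -1.0]]
force: [0.4, 0.0, -0.5]
grip_width: 0.089
finger_force: 0.0
```

>>> arm_command([
  [[0, 0, 0], [0, 0, 0], 1],
  [[0, 0, 0], [0, 0, 0], 1],
  [[0, 0, 0], [0, 0, 0], 1],
  [[0, 0, 0], [0, 0, 0], 1],
])

```text
time: 6.8
tcp_pos: [0.4893, 0.1965, 0.1303]
tool_rot: [[-0.995, -0.098, -0.0], [-0.098, 0.995, 0.0], [0.0, 0.0, -1.0]]
force: [-0.4, 0.0, -1.2]
grip_width: 0.0923
finger_force: 0.0
```

>>> arm_command([
  [[0.01, 0, -0.08], [0, 0, 0], 1],
  [[0.01, 0, -0.15], [0, 0, 0], 1],
  [[0.01, 0, -0.25], [0, 0, 0], 1],
  [[0, 0, -0.3], [0, 0, 0], 1],
  [[0, 0, -0.3], [0, 0, 0], 1],
  [[0, 0, -0.2], [0, 0, 0], 1],
  [[0, 0, 0], [0, 0, 0], 1],
  [[0, 0, 0], [0, 0, 0], 1],
])

```text
time: 7.47
tcp_pos: [0.4868, 0.1964, 0.2598]
tool_rot: [[-0.995, -0.098, 0.003], [-0.098, 0.995, 0.001], [-0.003, 0.001, -1.0]]
force: [0.6, -0.2, -0.7]
grip_width: 0.0916
finger_force: 0.0
```

```bash
python3 - <<'E'
from h import *
c=snap('scene','s4');cv2.imwrite('pics/s4b.png',cv2.resize(c['color'][90:290,120:340],None,fx=2.9,fy=2.9,interpolation=2))
o=robot.get_obs();print(o['time'],o['tcp_pos'],o['force'],o['joint_velocities'])
E
```

```text
7.5167 [0.4860858  0.19611503 0.25839383] [-0.29357814  0.19931767 -0.36655514] [ 0.14788841  1.47979491 -0.12585834  1.27714441 -0.0098343  -0.14029401
 -0.04086254]
```

View pics/s4b.png

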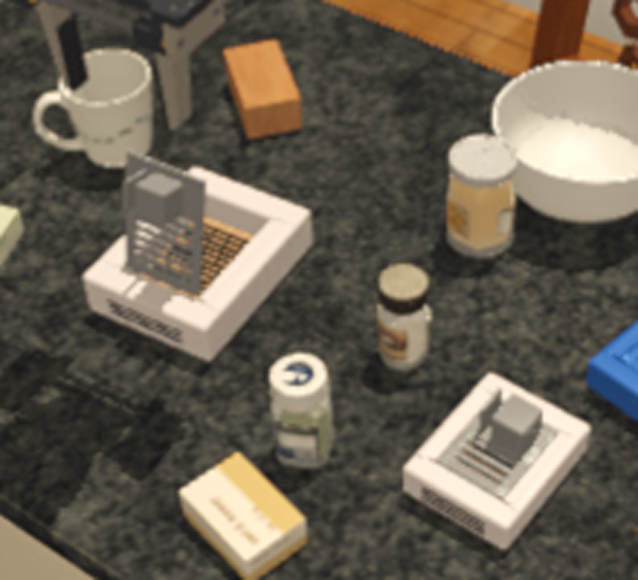

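The picture shows the large cover standing open by itself at (165,225), with the gripper clear above it. The small cover is shut at (500,455). I'll check the angle against the cover's free edge, which runs from (127,157) to (204,181), and then hand in.

```bash
python3 - <<'E'
from h import *
c=load('s4');y=.097;X=np.array([np.cos(y),np.sin(y),0]);Y=np.array([-np.sin(y),np.cos(y),0]);ctr=np.array([.5475,.2035,.05])
for a in (50,60,70,75,80,90):
  t=np.radians(a);H=ctr-.06*X+.12*(np.cos(t)*X+np.sin(t)*np.array([0,0,1]))
  print(a,[((proj(c,H+s*.042*Y)-[120,90])*2.9).round() for s in(1,-1)])
E
```

```text
50 [array([160., 142.]), array([236., 172.])]
60 [array([147., 143.]), array([223., 173.])]
70 [array([132., 147.]), array([210., 177.])]
75 [array([125., 151.]), array([203., 181.])]
80 [array([117., 156.]), array([195., 186.])]
90 [array([102., 168.]), array([181., 199.])]
```

The angle comes out at about 75°.

```bash
python3 -c "
from station import robot
print(robot.sign_off())"
```

```text
the job is handed in; nothing more can be done
None
```

The larger box's vent cover was unlatched and stands open by itself at about 75°, the smaller box's cover is still shut, and the job was handed in at about 7.5 s.

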